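Ease the cap off the press's split bearing

ROBOT

A 7-joint arm with a two-finger parallel gripper is mounted at the origin on the work surface. World frame = base frame: x ahead of the robot, y to its left, z up, the work surface at z = 0. Lengths are in m, angles in rad, forces in N, time in s.
With the tool pointing down it reaches from about 0.425 to 0.925 m from the base axis. Payload 6.8 kg.
Tool frame: the origin (TCP) lies at the very end of the fingers, on their centre line; the grasp point (between the pads) lies 19 mm behind it; z points along the fingers, y is the line along which they close (so a half turn about z gives the same grasp; the last joint's range is limited). The gripper opens to 85 mm and grips with 20 to 120 N. Pads are 22 mm wide; open, the fingers measure 114 mm over their backs; the gripper's body (76 mm by 85 mm) begins 54 mm behind the grasp point. The pads swing forward as they close: fully open they stand 13 mm farther back than shut.
Start: joints at [-1.415, 0.477, 0.022, 1.555, -0.011, 1.109, -0.083], TCP at [0.176, 0.652, 0.203] pointing down, gripper open.
Joint ranges: [-2.96, 2.96], [-0.34, 2.1], [-1.41, 1.46], [0.24, 2.44], [-1.37, 4.51], [0.17, 1.92], [-2.96, 2.96]. Speed limits (rad/s): [2.39, 2.39, 3.14, 3.14, 3.14, 3.14, 3.14].

INTERFACE

Orientations are given as a unit quaternion [w, x, y, z].
In Python, from station import bot gives the robot as it stands.
- The arm moves only by the tool jog_arm, never from a script. Its argument "motion" is a list of rows, each a list of 7 numbers: the turn, a rotation vector about the tool's x, y, z in rad, then the shift along the tool's x, y, z in mm, then the finger opening in mm, from 0 to 85.4. A call has 1 to 10 rows; each row is the pose to reach, as a shift and turn from the pose commanded when the call began, along the tool's axes at that moment; what a row does not reach only later rows make up. A row lasts 1/8 s, in which the tool goes at most 62.5 mm and 10.7 degrees, less where a joint would pass 70% of its speed; a pose out of reach is approached as far as the arm can. A call with a gripper value outside its range is refused whole. The fingers move at their own pace and stop on an object; "grip_force" is the grip in N (left out, the last holds). Time passes only in rows, so rows that repeat a pose let the fingers close. It gives the time, the measured TCP pose, the force, the opening and the grip force at its end, in the units of the state.
- bot.get_obs(): the state, without advancing time (a new reading comes with each control period).
- bot.read_camera(name): name is "side" or "top" or "wrist"; returns a dict with "pixels" (384x512x3 uint8, red, green, blue), "camera_matrix" (3x3 intrinsics, pixels), "T" (4x4, takes a point from camera to world coordinates); the wrist camera has in their place "tool_from_camera" (4x4, takes a point from camera to tool coordinates, whose origin is the TCP and whose axes are the flange's). Camera axes: x right, y down, z forward; pixel columns grow to the right and rows downward; lengths in m; the calibration is good to about 2 mm. The wrist camera is an equidistant fisheye: a pixel r from the principal point sees the ray r / f radians off the axis. A picture is of the moment at which its call begins: read the wrist's pose just before it. There is no depth.
- bot.hand_in(): hands the job in; it is judged then, once.
Trained networks look in a picture, given as the dict that the camera call returned (one of the last four; its "shot" number tells which), for a name from the list of things; names that differ only in an ending like _2 or _b are one class to them, and where a whole thing is asked for, a point or a joint stands for the part that bears it (a point fixed in the world has none). Each returns a list of dicts, best first, with "score" (0 to 1); they miss things now and then, are a little off and sometimes report something else, mostly with a low value. They report only what shows in the picture. A call takes as long as a camera call. They do not tell look-alikes from the thing itself.
- bot.spot_in(thing, picture): "xy" ([column, row] in pixels, amid what is visible of it).
- bot.tip_of(thing, picture): "xy" ([column, row] in pixels: a listed point, or the origin of a listed thing).
The state is a dict: "t": time; "q": joint angles; "joint_vel": joint speeds; "joint_torque": joint torques, N m; "eef_pos": TCP position; "tool_rot": TCP orientation; "contact_force": force on the tool from outside, world axes, zero at the start; "torque": the same for the moment, N m; "gripper_width": opening from 0.0 (shut) to 1.0 (fully open); "grasp_force": force on a finger pad.
Only numpy, scipy, OpenCV 4.12 (cv2) and the standard library are available. Lean on these libraries where they do the work, as an engineer would, in place of code of your own. Each camera call takes 0.05 s, during which the arm holds its last target. There are 200 camera calls.

TASK

Take the wooden wedge from the tool block and use it to ease the cap off the split bearing housing evenly: push the wedge fully down into the pry slot at one end of the seam, draw it out, then push it fully down into the slot at the other end and leave it standing there, released. Move the cap only with the wedge, never with the gripper.

Things in the scene. Friction and masses are not known exactly. Their poses are not given: they have to be found in the camera images.
- wedge: Wooden wedge upright in a pocket of a wooden block 60 mm high; the tool with the thick rectangular head (beside it a round drift and a thin scraper, tops 112 mm high). Origin: middle of the blade tip, z up. Blade 48 long, 24 wide (y), thickness (x) 8 at the tip to 26 at 36 up, alike on both sides. Head 34 (x) x 60 (y) x 50 tall, grip it across 34; its underside is the shoulder.
- housing: Fixed base half of a grey bearing housing, lying on a board. Origin: board underside, mid seam. x across the seam to the cap, y along the seam, z up. Flat top at z 72 mm. Seam at x 0. Two open-topped pry slots, centred y +55 and -55, 40 long, 60 deep; mouth from x -20 (upright wall) to +10. Push the wedge straight down with its middle at x -5, its x along housing x, till its shoulder rests.
- cap: Cap half, a stiff press fit: each end moves by itself towards housing +x, up to 16 mm, and stays there. Origin on its seam face at the +55 slot, 12 mm above the housing's origin: its housing x is the gap at that end, 0 closed, about 8 once the wedge has been fully down there (5 to 20 N). Its slot edges have a 10 mm, 45 degree bevel at the top. Axes as the housing's when closed.
- cap_right (a point): The like point on the cap's seam face at the -55 mm slot, 12 mm above the housing's origin: its housing x is the gap at that end, 0 when closed.
There are look-alikes about, which are no part of the job. Leave any red look-alike of the wedge alone.

How it is judged:
At the end, for the whole second after the job is handed in: The cap stands off the base half by more than 4 mm at both ends and is within 4 degrees of parallel to it; the wedge stands in one of the two pry slots, within 12 mm of fully down and within 11 degrees of upright, released and at rest (x of each of cap, cap_right in the frame of housing above 0.004 m and angle between the x axis of cap and the x axis of housing, either way round below 0.07 rad and z of wedge in the frame of housing between 0.014 and 0.036 m and x of wedge in the frame of housing between -0.02 and 0.015 m and (y of wedge in the frame of housing between 0.035 and 0.075 m or y of wedge in the frame of housing between -0.075 and -0.035 m) and angle between wedge's own z axis and vertical below 0.2 rad and linear speed of wedge below 0.02 m/s); the robot touches nothing.
It fails at once if the gripper or arm pushes the cap (more than 3 N) (contact force between any of the fingers, the arm and cap above 3 N).
It also fails if it takes over 46 s, if anything falls off the work surface, if the arm or the gripper's body presses on something with over 40 N, if the wrist force passes 120 N, or if a joint passes its speed limit or range.

## Working session

There is one attempt and no reset: what is moved stays moved. The work goes in short steps, Python scripts to look and compute and a tool call to move; the robot and the scene stay as the last step left them, time stands still between calls to the robot, and variables do not carry over. Pictures are saved under pics/ and viewed, at most 10 in all, crops included, and the job is handed in when it is done.

Besides the shell and the picture viewer there is one more tool, called after "Request:" in YAML: its name, and indented under it one key for each argument. jog_arm: Moves the arm, as the interface text tells. Its arguments: {"type":"object","properties":{"motion":{"type":"array"},"grip_force":{"type":"number"}},"required":["motion"]}

```bash
mkdir -p pics; cat > h.py <<'E'
import numpy as np, cv2
from station import bot
from scipy.spatial.transform import Rotation as R
def ray(c,uv):
    K=c["camera_matrix"];d=np.linalg.inv(K)@[uv[0],uv[1],1];T=np.array(c["T"]);return T[:3,3],T[:3,:3]@d
def atz(c,uv,z):
    o,d=ray(c,uv);return o+d*(z-o[2])/d[2]
def save(c,n,crop=None,s=1):
    p=np.array(c["pixels"])[:,:,::-1]
    if crop: p=p[crop[1]:crop[3],crop[0]:crop[2]]
    cv2.imwrite("pics/"+n,cv2.resize(p,None,fx=s,fy=s,interpolation=cv2.INTER_CUBIC))
E
python3 - <<'E'
from h import *
np.set_printoptions(precision=4,suppress=True)
print(bot.get_obs())
a=bot.read_camera("top");b=bot.read_camera("side")
ims=[]
for n,c in (("top",a),("side",b)):
    print(n,np.array(c["T"]),np.array(c["camera_matrix"]))
    for k in("wedge","housing","cap","cap_right"):
        print(k,[(np.round(x["xy"]),round(x["score"],2)) for x in bot.spot_in(k,c)][:4],[(np.round(x["xy"]),round(x["score"],2)) for x in bot.tip_of(k,c)][:4])
    save(c,n+".png",s=1.5)
E
```

```text
{'t': 0.0, 'q': array([-1.4151,  0.4778,  0.0223,  1.5565, -0.0115,  1.1093, -0.0831]), 'joint_vel': array([ 0.0001,  0.0005, -0.0003, -0.0003, -0.0016, -0.0018,  0.    ]), 'joint_torque': array([ -0.0008, -59.6439,   1.6077, -28.12  ,   0.0125,   0.0095,
         0.    ]), 'eef_pos': array([0.1759, 0.651 , 0.2024]), 'tool_rot': array([-0.    ,  0.1315,  0.9913, -0.0009]), 'contact_force': array([-0.702 , -0.7377, -0.9193]), 'torque': array([-0.0046, -0.0187, -0.0159]), 'grasp_force': 0.0, 'gripper_width': 0.9977893537495125}
top [[-0.0002 -0.9971  0.0758  0.3879]
 [-1.      0.0009  0.0086 -0.0427]
 [-0.0087 -0.0758 -0.9971  1.1741]
 [ 0.      0.      0.      1.    ]] [[417.027    0.     257.4956]
 [  0.     417.027  191.5214]
 [  0.       0.       1.    ]]
wedge [(array([273., 232.]), 0.89), (array([276., 134.]), 0.77), (array([347., 240.]), 0.68), (array([293., 178.]), 0.62)] [(array([277., 142.]), 0.88), (array([289., 184.]), 0.77), (array([272., 234.]), 0.77), (array([341., 240.]), 0.62)]
housing [(array([189., 151.]), 0.9)] [(array([190., 153.]), 0.55)]
cap [(array([190., 142.]), 0.59)] [(array([173., 150.]), 0.63)]
cap_right [(array([187., 145.]), 0.84)] [(array([203., 159.]), 0.58)]
side [[ 0.7584 -0.379   0.5303 -0.0619]
 [-0.6518 -0.4531  0.6082 -0.6572]
 [ 0.0098 -0.8069 -0.5906  0.6783]
 [ 0.      0.      0.      1.    ]] [[416.1835   0.     249.9399]
 [  0.     416.1835 192.6171]
 [  0.       0.       1.    ]]
wedge [(array([303., 182.]), 0.96), (array([283., 202.]), 0.87), (array([223., 226.]), 0.85)] [(array([281., 227.]), 0.86), (array([301., 202.]), 0.76), (array([223., 244.]), 0.73), (array([274., 292.]), 0.56)]
housing [(array([228., 171.]), 0.83), (array([245., 153.]), 0.64)] [(array([230., 176.]), 0.56)]
cap [(array([242., 150.]), 0.91)] [(array([222., 160.]), 0.92)]
cap_right [(array([245., 154.]), 0.64)] [(array([241., 178.]), 0.85)]
```

View pics/top.png

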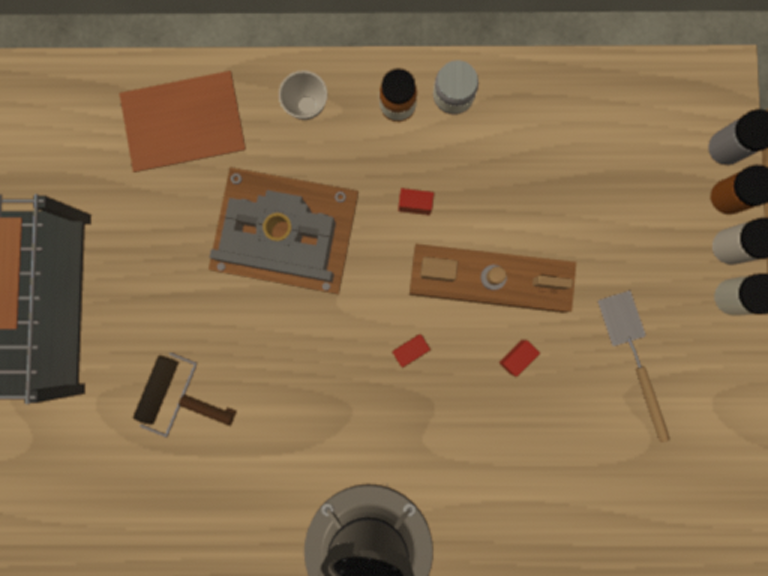

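View pics/side.png

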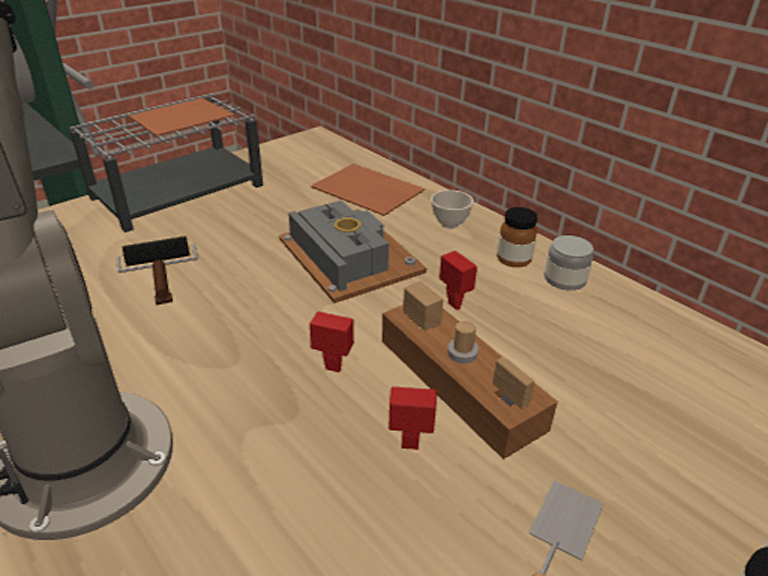

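Candidates in the top view (512x384 pixels): wooden thick head (292,179), round drift (330,184), thin scraper (368,188), red look-alikes (277,134), (273,233) and (347,239). By the description I choose the wooden thick rectangular head at (292,179). The housing is at about (185,153), with its cap on the far side.

```bash
python3 - <<'E'
from h import *
np.set_printoptions(precision=4,suppress=True)
c=bot.read_camera("top")
p=np.array(c["pixels"])[:,:,::-1]
A=cv2.resize(p[105:205,135:245],None,fx=5,fy=5,interpolation=cv2.INTER_CUBIC)[:500]
B=cv2.resize(p[155:205,265:305],None,fx=6,fy=6,interpolation=cv2.INTER_CUBIC)
M=np.zeros((500,800,3),np.uint8);M[:500,:550]=A;M[:300,552:792]=B;cv2.imwrite("pics/crop.png",M)
print(atz(c,(292,179),.112))
for k in("wedge","cap","cap_right"):print([(x["xy"],round(x["score"],2)) for x in bot.tip_of(k,c)])
E
```

```text
[ 0.5007 -0.1218  0.112 ]
[([274.8, 230.4], 0.72), ([274.9, 143.7], 0.69), ([339.7, 239.6], 0.62), ([289.4, 182.4], 0.6)]
[([170.7, 150.4], 0.97)]
[([206.9, 159.6], 0.95)]
```

View pics/crop.png

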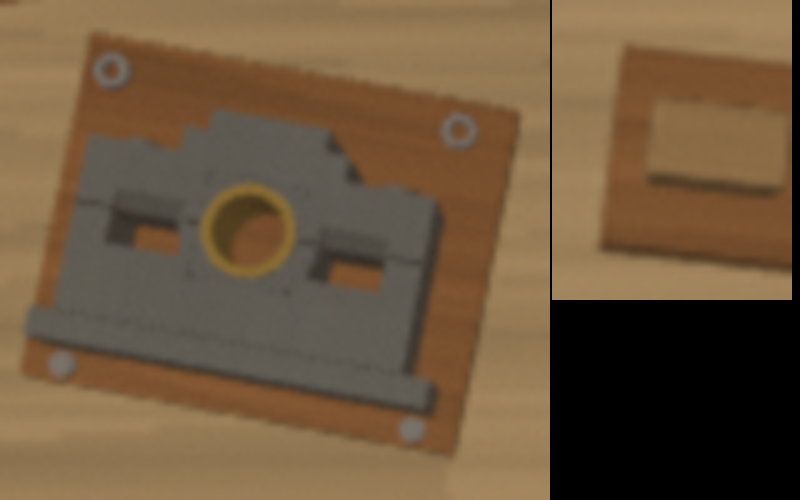

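```bash
cat >> h.py <<'E'
def delta(p,ydir,zt=(0,0,-1)):
    """tool-frame row (rotvec, mm shift) from measured pose to TCP p, tool y along horizontal ydir (nearest half turn), pointing down"""
    o=bot.get_obs();q=o["tool_rot"];R0=R.from_quat([q[1],q[2],q[3],q[0]])
    best=None
    for s in(1,-1):
        y=s*np.array([ydir[0],ydir[1],0])/np.hypot(*ydir[:2]);z=np.array([0,0,-1.])
        r=(R0.inv()*R.from_matrix(np.c_[np.cross(y,z),y,z])).as_rotvec()
        if best is None or np.linalg.norm(r)<np.linalg.norm(best): best=r
    return np.round(best,3),np.round(R0.inv().apply(np.array(p)-o["eef_pos"])*1000,1)
E
python3 - <<'E'
from h import *
np.set_printoptions(precision=4,suppress=True)
c=bot.read_camera("top")
H=lambda u,v,z:atz(c,(135+u/5-.4,105+v/5-.4),z)
L=H(146,214,.072);Rr=H(350,248,.072)
print("slots on seam",L,Rr,np.linalg.norm(L-Rr))
a,b=H(78,202,.072),H(420,260,.072);y=(a-b)/np.linalg.norm(a-b);print("seam y",y,np.linalg.norm(a-b),np.arctan2(y[1],y[0]))
print("ring",H(248,230,.072))
n=[H(111,242,.072),H(178,254,.072),H(310,278,.072),H(380,291,.072)]
x=np.array([y[1],-y[0],0])
for q in n: d=q-(L+Rr)/2;print(d@x,d@y)
W=lambda u,v:atz(c,(265+(u-552)/6-.4,155+v/6-.4),.112)
P=[W(*q) for q in((655,103),(783,113),(777,188),(650,177))]
for i in range(4):print(P[i],np.linalg.norm(P[i]-P[i-1]))
m=np.mean(P,0);wy=P[0]-P[1]+P[3]-P[2];wy/=np.linalg.norm(wy);print(m,wy,np.arctan2(wy[1],wy[0]))
s=bot.read_camera("side")
def proj(c,p):
    T=np.linalg.inv(np.array(c["T"]));v=c["camera_matrix"]@(T[:3,:3]@p+T[:3,3]);return v[:2]/v[2]*1.5
print(proj(s,m),proj(s,L),proj(s,Rr),proj(s,P[0]))
print(delta([.55,.15,.28],-x))
for k in(.067,):print("red",atz(c,(277,134),.08),atz(c,(273,233),.08))
E
```

```text
slots on seam [0.5904 0.2177 0.072 ] [0.5719 0.1082 0.072 ] 0.11109890733052455
seam y [0.17   0.9855 0.    ] 0.1863498455606235 1.4000129851213643
ring [0.5817 0.1629 0.072 ]
-0.018195646062677578 0.07121972039780598
-0.01852096754939069 0.034617746100420795
-0.019350252084359504 -0.03737365745415319
-0.019933392461242837 -0.07549315407794178
[ 0.5194 -0.0957  0.112 ] 0.03181569101786425
[ 0.515  -0.1502  0.112 ] 0.05475099054239308
[ 0.4829 -0.1474  0.112 ] 0.03225164000313131
[ 0.4877 -0.0934  0.112 ] 0.05423677835313783
[ 0.5012 -0.1217  0.112 ] [0.0837 0.9965 0.    ] 1.4869481904409323
[422.074  289.5195] [333.7388 210.959 ] [361.8729 236.3215] [418.8314 277.6668]
(array([ 0.   , -0.   ,  1.478]), array([-491.9, -386.8,  -76.6]))
red [ 0.6244 -0.0851  0.08  ] [ 0.3625 -0.0736  0.08  ]
```

Request:
jog_arm:
  motion:
    - [0,0,1.478,-492,-387,-77,70]
    - [0,0,1.478,-492,-387,-77,70]
    - [0,0,1.478,-492,-387,-77,70]
    - [0,0,1.478,-492,-387,-77,70]
    - [0,0,1.478,-492,-387,-77,70]
    - [0,0,1.478,-492,-387,-77,70]
    - [0,0,1.478,-492,-387,-77,70]
    - [0,0,1.478,-492,-387,-77,70]
    - [0,0,1.478,-492,-387,-77,70]
    - [0,0,1.478,-492,-387,-77,70]

```text
t: 2.45
eef_pos: [0.5477, 0.1529, 0.2803]
tool_rot: [-0.0, 0.765, 0.644, 0.001]
contact_force: [1.2, 0.8, 0.3]
gripper_width: 0.815
grasp_force: 0.0
```

```bash
python3 - <<'E'
from h import *
np.set_printoptions(precision=4,suppress=True)
o=bot.get_obs();print(o["t"],o["eef_pos"],o["tool_rot"],o["q"])
w=bot.read_camera("wrist");print(w["tool_from_camera"],w["camera_matrix"])
save(w,"w1.png",s=1.5)
print(delta([.55,.163,.28],(.9855,-.17)))
E
```

```text
2.45 [0.5477 0.1529 0.2803] [-0.0001  0.7647  0.6444  0.0005] [-0.836   0.2537  0.5586  1.7499 -0.1451  1.1781 -0.4065]
[[ 0.0005 -0.9648 -0.2631  0.0668]
 [ 1.      0.0005 -0.0001  0.0002]
 [ 0.0002 -0.2631  0.9648 -0.1705]
 [ 0.      0.      0.      1.    ]] [[297.3186   0.     250.3503]
 [  0.     297.3186 193.4686]
 [  0.       0.       1.    ]]
(array([ 0.006,  0.002, -0.011]), array([18.9, -6.1,  1.8]))
```

View pics/w1.png

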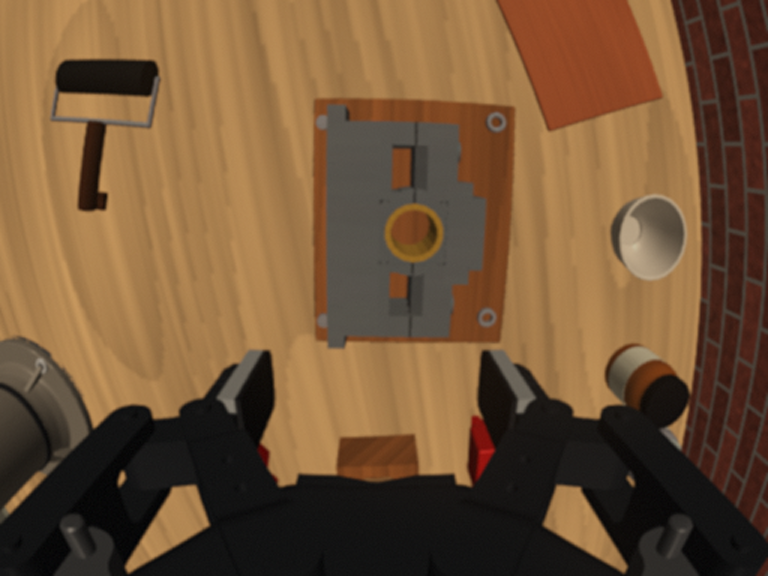

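The wrist view shows the housing (view pixels): seam from (415,122) to (410,335), upper slot with its upright wall at x≈392 and rows 146-188, lower slot wall at x≈390 and rows 271-315, and the ring at (414,233).

```bash
cat >> h.py <<'E'
def watz(c,o,uv,z):
    K=np.array(c["camera_matrix"]);d=np.array([(uv[0]-K[0,2])/K[0,0],(uv[1]-K[1,2])/K[1,1]]);r=np.hypot(*d)
    v=np.r_[d/r*np.sin(r),np.cos(r)];T=np.array(c["tool_from_camera"]);q=o["tool_rot"];Q=R.from_quat([q[1],q[2],q[3],q[0]])
    d=Q.apply(T[:3,:3]@v);p=Q.apply(T[:3,3])+o["eef_pos"];return p+d*(z-p[2])/d[2]
E
python3 - <<'E'
from h import *
np.set_printoptions(precision=4,suppress=True)
o=bot.get_obs();w=bot.read_camera("wrist")
H=lambda u,v:watz(w,o,(u/1.5-.2,v/1.5-.2),.072)
a,b=H(415,123),H(410,335);y=(a-b)/np.linalg.norm(a-b);x=np.array([y[1],-y[0],0]);m=(a+b)/2
print("seam",a,b,m,y,np.arctan2(y[1],y[0]),np.linalg.norm(a-b))
print("ring",H(414,233))
for n,q in dict(uw=(392,147),uw2=(391,187),uf=(428,147),uf2=(427,187),lw=(390,271),lw2=(389,315),lf=(423,275),lf2=(422,310),slu=(415,167),sll=(411,292)).items():
    p=H(*q);print(n,p,(p-m)@x,(p-m)@y)
g=p=bot.tip_of("cap",w),bot.tip_of("cap_right",w);print([[watz(w,o,k["xy"],.012) for k in l[:1]] for l in g])
E
```

```text
seam [0.6059 0.2439 0.072 ] [0.5705 0.059  0.072 ] [0.5882 0.1515 0.072 ] [0.1885 0.9821 0.    ] 1.3811938633094965 0.18817936775883787
ring [0.5889 0.1508 0.072 ]
uw [0.5831 0.2267 0.072 ] -0.019146026066369073 0.07298949216087199
uw2 [0.5763 0.1933 0.072 ] -0.019590136200804693 0.038822267084309914
uf [0.6132 0.2218 0.072 ] 0.01128049981948374 0.07376580269964764
uf2 [0.6065 0.1881 0.072 ] 0.011057987373173503 0.03943664646894084
lw [0.5627 0.1214 0.072 ] -0.019386735089236155 -0.03431262051364649
lw2 [0.5549 0.0816 0.072 ] -0.01958410308235819 -0.07486009049559864
lf [0.5907 0.1126 0.072 ] 0.009767318928675689 -0.03765081863354287
lf2 [0.5849 0.0808 0.072 ] 0.010065806999141344 -0.06999283677930863
slu [0.5993 0.2066 0.072 ] 0.0004993021517661517 0.056299158238545484
sll [0.5778 0.0992 0.072 ] -0.0004027696847274276 -0.05325365137508846
[[array([0.5933, 0.2189, 0.012 ])], [array([0.5719, 0.1106, 0.012 ])]]
```

```bash
python3 - <<'E'
from h import *
np.set_printoptions(precision=4,suppress=True)
o=bot.get_obs();print(o["t"],o["eef_pos"],o["tool_rot"],o["joint_vel"])
w=bot.read_camera("wrist");t=bot.read_camera("top");s=bot.read_camera("side")
save(w,"w2.png",(180,50,380,250),3)
for k in("cap","cap_right","housing"):
    A=[ (f(k,c) or [None])[0] for c in(w,t,s) for f in(bot.tip_of,)]
    print(k,[a and (np.round(a["xy"],1),round(a["score"],2)) for a in A])
    z=.012 if k!="housing" else 0
    print([watz(w,o,A[0]["xy"],z) if A[0] else 0]+[atz(c,a["xy"],z) if a else 0 for c,a in((t,A[1]),(s,A[2]))])
E
```

```text
2.65 [0.5472 0.153  0.2799] [0.     0.766  0.6429 0.0002] [-0.0386 -0.0028 -0.0476  0.0167 -0.0067  0.0016 -0.0056]
cap [(array([271.4, 110.2]), 0.89), (array([173.1, 146. ]), 0.94), (array([218.3, 157. ]), 0.88)]
[array([0.5903, 0.2197, 0.012 ]), array([0.6054, 0.2057, 0.012 ]), array([0.5826, 0.2314, 0.012 ])]
cap_right [(array([271.9, 187.5]), 0.86), (array([202.4, 157.4]), 0.83), (array([242.2, 177.6]), 0.77)]
[array([0.5722, 0.1047, 0.012 ]), array([0.5728, 0.1225, 0.012 ]), array([0.5668, 0.0981, 0.012 ])]
housing [(array([272.9, 145.9]), 0.69), (array([193. , 151.3]), 0.76), (array([231.8, 172.7]), 0.6)]
[array([0.5844, 0.1658, 0.    ]), array([ 0.5923,  0.1512, -0.    ]), array([0.571 , 0.1511, 0.    ])]
```

View pics/w2.png

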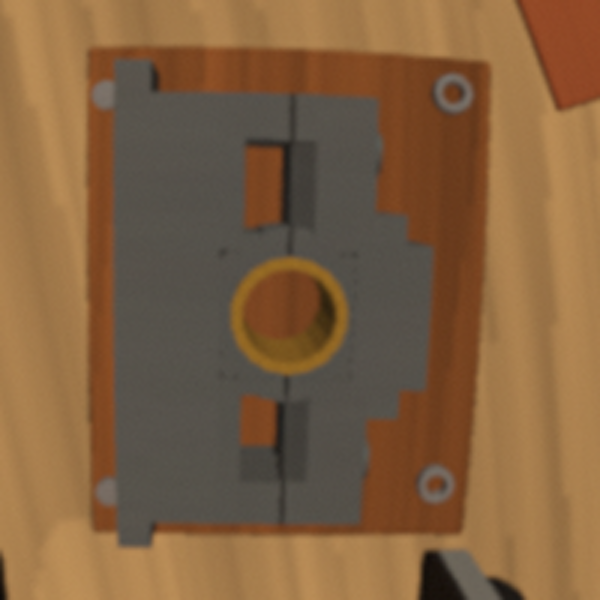

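The view repeats the earlier one: ring at (289,315) and seam from (293,95) to (282,523) in the crop. Wrist and top disagree by about 12 mm, so I'll triangulate the ring.

```bash
cat >> h.py <<'E'
def wray(c,o,uv):
    a=watz(c,o,uv,0.);b=watz(c,o,uv,.2);return a,a-b
def tri(rays):
    A=np.zeros((3,3));b=np.zeros(3)
    for o,d in rays:
        d=d/np.linalg.norm(d);P=np.eye(3)-np.outer(d,d);A+=P;b+=P@o
    p=np.linalg.solve(A,b);return p,[np.linalg.norm(np.cross(p-o,d/np.linalg.norm(d))) for o,d in rays]
E
python3 - <<'E'
from h import *
np.set_printoptions(precision=4,suppress=True)
o=bot.get_obs();w=bot.read_camera("wrist");t=bot.read_camera("top");s=bot.read_camera("side")
rw=wray(w,o,(276,154.7));rt=ray(t,(184.2,150.6));rs=ray(s,(231,149.8))
for r in([rw,rt],[rt,rs],[rw,rs],[rw,rt,rs]):print(*tri(r))
# board corners z=.012 wrist (crop) vs top
for u,v in((90,48),(490,62),(93,530),(462,533)):print("w",watz(w,o,(180+u/3-.33,50+v/3-.33),.012))
for u,v in((25,375),(93,33),(455,455),(519,110)):print("t",atz(t,(135+u/5-.4,105+v/5-.4),.012))
save(s,"s2.png",(180,110,300,210),5)
E
```

```text
[0.582  0.1635 0.0692] [np.float64(0.00012503090706494604), np.float64(0.00012503090706488277)]
[0.5815 0.1643 0.0681] [np.float64(0.001120110044211745), np.float64(0.0011201100442119556)]
[0.5811 0.164  0.0685] [np.float64(0.0010408276472527803), np.float64(0.0010408276472528703)]
[0.5815 0.1639 0.0685] [np.float64(0.000654309451941116), np.float64(0.0008259220737926523), np.float64(0.0014471883673608367)]
w [0.5121 0.3028 0.012 ]
w [0.7066 0.2671 0.012 ]
w [0.4664 0.0598 0.012 ]
w [0.6618 0.0232 0.012 ]
t [0.5102 0.2984 0.012 ]
t [0.7056 0.2638 0.012 ]
t [0.4649 0.0565 0.012 ]
t [0.6606 0.0214 0.012 ]
```

View pics/s2.png

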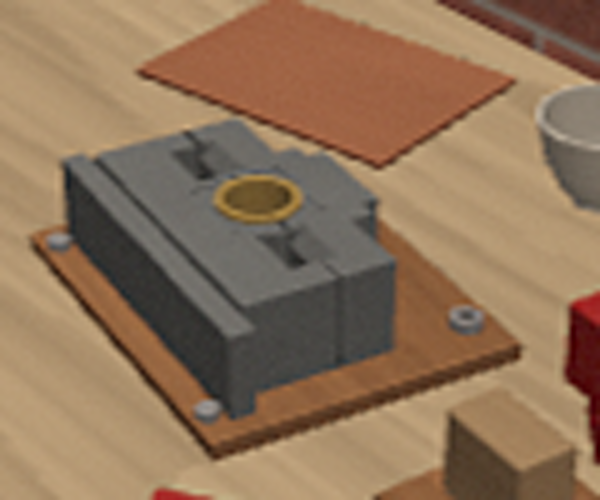

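The side crop confirms the housing, with both slots open at (205,160) and (290,250) in the crop. All three cameras now agree on the ring, so I'll redo the slots from the current wrist pose.

```bash
python3 - <<'E'
from h import *
np.set_printoptions(precision=4,suppress=True)
o=bot.get_obs();w=bot.read_camera("wrist");t=bot.read_camera("top");print(o["t"],o["eef_pos"],o["tool_rot"])
H=lambda u,v:watz(w,o,(180+u/3-.33,50+v/3-.33),.072)
a,b=H(293,95),H(282,523);y=(a-b)/np.linalg.norm(a-b);x=np.array([y[1],-y[0],0]);m=(a+b)/2
print("seam",a,b,m,y,np.arctan2(y[1],y[0]))
for q in((245,143),(245,225),(316,143),(315,230),(241,396),(240,482),(308,402),(306,482)):
    p=H(*q);print(p,(p-m)@x*1e3,(p-m)@y*1e3)
print("ring",H(289,315))
wx=(.9965,-.0837)
print("to wedge hover",delta([.501,-.122,.17],wx))
E
```

```text
3.4 [0.5467 0.1543 0.2797] [-0.      0.7649  0.6441  0.    ]
seam [0.5987 0.2562 0.072 ] [0.5647 0.0705 0.072 ] [0.5817 0.1634 0.072 ] [0.1802 0.9836 0.    ] 1.3896083294540316
[0.5754 0.2391 0.072 ] -19.834097831614343 73.37416051481003
[0.5696 0.2048 0.072 ] -19.361141290102868 38.5623501037502
[0.6049 0.2345 0.072 ] 9.975407665892332 74.18211502561873
[0.5985 0.198  0.072 ] 10.299492943962218 37.092328020035566
[0.5558 0.132  0.072 ] -19.839376240520888 -35.481379131644196
[0.549  0.0932 0.072 ] -19.524810889566517 -74.895382958984
[0.5843 0.1245 0.072 ] 9.55918339404439 -37.806476525579576
[0.5782 0.0881 0.072 ] 10.12419043358337 -74.65978768086966
ring [0.5818 0.1637 0.072 ]
to wedge hover (array([ 0.   ,  0.   , -0.087]), array([-280. ,    2. ,  109.7]))
```

Request:
jog_arm:
  motion:
    - [0,0,-0.09,-280,2,70,60]
    - [0,0,-0.09,-280,2,105,60]
    - [0,0,-0.09,-280,2,105,60]
    - [0,0,-0.09,-280,2,105,60]
    - [0,0,-0.09,-280,2,105,60]
    - [0,0,-0.09,-280,2,105,60]
    - [0,0,-0.09,-280,2,105,60]
    - [0,0,-0.09,-280,2,105,60]

```text
t: 4.5
eef_pos: [0.5018, -0.1205, 0.1751]
tool_rot: [0.0, 0.734, 0.679, 0.0]
contact_force: [-0.4, 0.5, 0.2]
gripper_width: 0.703
grasp_force: 0.0
```

```bash
python3 - <<'E'
from h import *
np.set_printoptions(precision=4,suppress=True)
w=bot.read_camera("wrist");w=bot.read_camera("wrist")
o=bot.get_obs();w=bot.read_camera("wrist");print(o["t"],o["eef_pos"],o["joint_vel"])
save(w,"w3.png",s=1.5)
print(delta([.501,-.122,.17],(.9965,-.0837)))
E
```

```text
4.6 [ 0.5017 -0.1207  0.175 ] [ 0.003  -0.0008  0.0055  0.0025 -0.     -0.0004  0.0015]
(array([ 0.001, -0.   ,  0.005]), array([-1.1, -0.4,  5. ]))
```

View pics/w3.png

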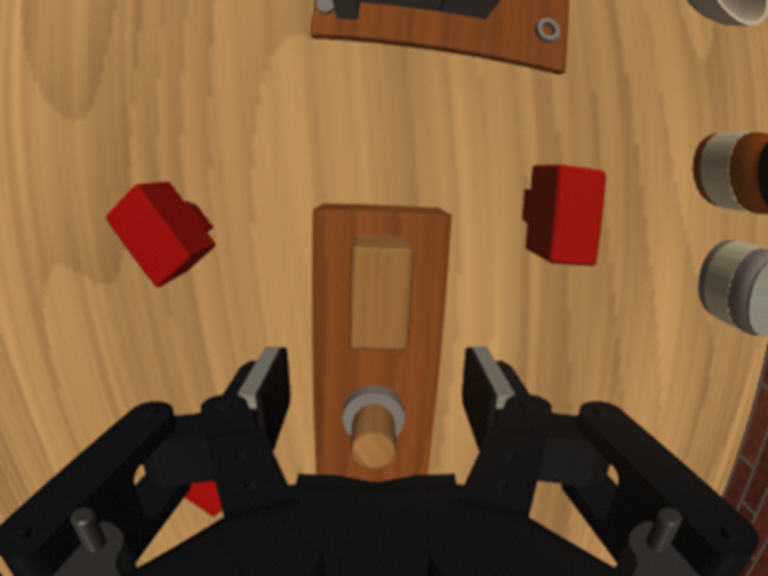

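The wrist view shows the wooden head with top corners at about (355,247), (411,250), (407,349) and (351,348), with the drift below it and the reds well clear.

```bash
python3 - <<'E'
from h import *
np.set_printoptions(precision=4,suppress=True)
o=bot.get_obs();w=bot.read_camera("wrist")
P=[watz(w,o,(u/1.5-.2,v/1.5-.2),.112) for u,v in((355,247),(411,250),(407,349),(351,348))]
P=np.array(P);print(P,P.mean(0),[np.linalg.norm(P[i]-P[i-1]) for i in range(4)])
y=P[0]+P[1]-P[2]-P[3];y/=np.linalg.norm(y);print(np.arctan2(y[1],y[0]))
c=P.mean(0);print(delta([c[0],c[1],.07],(y[1],-y[0])))
E
```

```text
[[ 0.4928 -0.0931  0.112 ]
 [ 0.5224 -0.097   0.112 ]
 [ 0.5169 -0.1534  0.112 ]
 [ 0.4853 -0.1503  0.112 ]] [ 0.5044 -0.1234  0.112 ] [np.float64(0.057741601807165005), np.float64(0.029806304287904258), np.float64(0.05672343462750303), np.float64(0.03174099065873011)]
1.4569936949029656
(array([ 0.   , -0.   ,  0.034]), array([ -2.1,   3.1, 104.9]))
```

Request:
jog_arm:
  motion:
    - [0,0,0.02,-1.5,2,50,60]
    - [0,0,0.02,-1.5,2,90,60]
    - [0,0,0.02,-1.5,2,105,60]
    - [0,0,0.02,-1.5,2,105,60]
    - [0,0,0.02,-1.5,2,105,20]
    - [0,0,0.02,-1.5,2,105,20]
    - [0,0,0.02,-1.5,2,105,20]
    - [0,0,0.02,-1.5,2,105,20]
    - [0,0,0.02,-1.5,2,105,20]
    - [0,0,0.02,-1.5,2,105,20]
  grip_force: 90

```text
t: 5.95
eef_pos: [0.5041, -0.1238, 0.0716]
tool_rot: [0.001, 0.742, 0.67, 0.001]
contact_force: [-1.7, 0.2, 8.2]
gripper_width: 0.365
grasp_force: 89.3
```

Request:
jog_arm:
  motion:
    - [0,0,0,0,0,-40,20]
    - [0,0,0,0,0,-90,20]
    - [0,0,0,0,0,-120,20]
    - [0,0,0,0,0,-120,20]
    - [0,0,0,0,0,-120,20]

```text
t: 6.58
eef_pos: [0.5023, -0.1232, 0.1893]
tool_rot: [-0.0, 0.742, 0.671, 0.0]
contact_force: [0.4, 0.2, -2.9]
gripper_width: 0.367
grasp_force: 90.8
```

```bash
cat >> h.py <<'E'
M=np.array([.5817,.1634,0]);TH=1.392
HY=np.array([np.cos(TH),np.sin(TH),0]);HX=np.array([HY[1],-HY[0],0])
def slot(s,z,x=-.005): return M+HX*x+HY*.055*s+np.array([0,0,z])
E
python3 - <<'E'
from h import *
np.set_printoptions(precision=4,suppress=True)
bot.read_camera("wrist");o=bot.get_obs();w=bot.read_camera("wrist");print(o["eef_pos"],o["gripper_width"],o["grasp_force"],o["contact_force"])
t=bot.read_camera("top");s=bot.read_camera("side")
save(w,"w4.png",s=1.5)
p=np.vstack([np.array(s["pixels"])[130:290,200:400]])[:,:,::-1];cv2.imwrite("pics/s4.png",cv2.resize(p,None,fx=4,fy=3.7))
print(delta(slot(-1,.19),HX))
E
```

```text
[ 0.502  -0.1233  0.1888] 0.3659363081883964 90.84069728851318 [ 0.0129 -0.1329 -2.1208]
(array([-0.002,  0.   ,  0.078]), array([239.1,  41. ,  -1.5]))
```

View pics/s4.png

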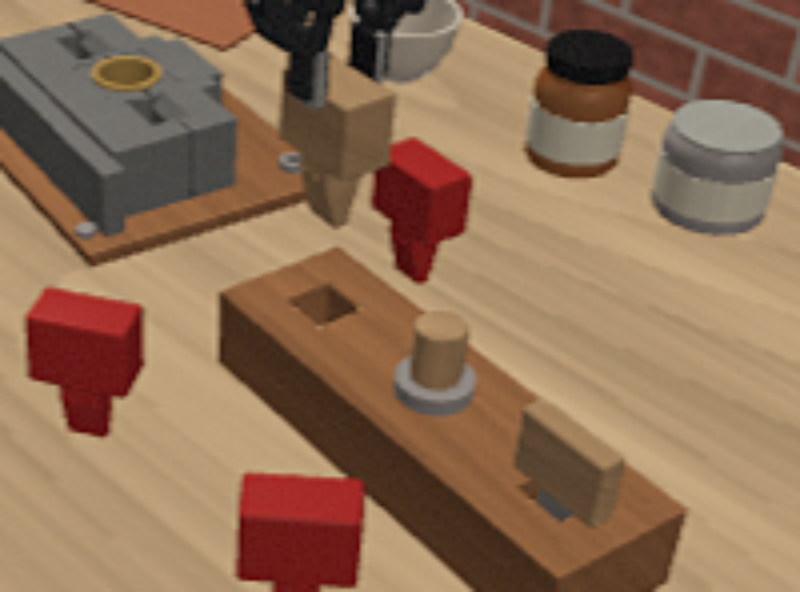

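The view shows the wedge upright in the gripper, gripped about mid-head, with its pocket in the block empty. Moving above the -55 slot.

Request:
jog_arm:
  motion:
    - [0,0,0.078,60,10,0,20]
    - [0,0,0.078,120,20,0,20]
    - [0,0,0.078,180,31,0,20]
    - [0,0,0.078,239,41,0,20]
    - [0,0,0.078,239,41,10,20]
    - [0,0,0.078,239,41,30,20]
    - [0,0,0.078,239,41,40,20]
    - [0,0,0.078,239,41,40,20]

```text
t: 7.78
eef_pos: [0.567, 0.109, 0.1487]
tool_rot: [-0.0, 0.768, 0.641, -0.001]
contact_force: [0.0, 0.3, -1.7]
gripper_width: 0.369
grasp_force: 90.7
```

```bash
python3 - <<'E'
from h import *
np.set_printoptions(precision=4,suppress=True)
bot.read_camera("wrist");bot.read_camera("wrist");o=bot.get_obs();w=bot.read_camera("wrist");print(o["eef_pos"],o["contact_force"])
a=np.array(w["pixels"])[:,:,::-1]
cv2.imwrite("pics/w5.png",cv2.resize(a[60:310,120:400],None,fx=2.8,fy=2.4,interpolation=cv2.INTER_CUBIC))
print(delta(slot(-1,.15),HX))
E
```

```text
[0.5681 0.1095 0.15  ] [-0.1286 -0.054  -1.1875]
(array([ 0.001, -0.   , -0.001]), array([ 0.3, -1.3,  0.3]))
```

View pics/w5.png

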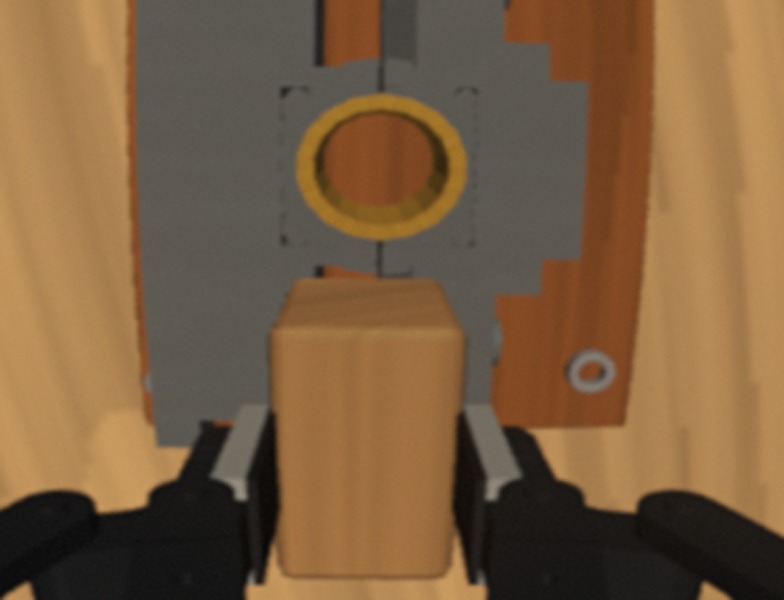

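Head centred on the slot: seam about 4.6 mm beyond the head's middle, as wanted. Pushing down.

Request:
jog_arm:
  motion:
    - [0,0,0,0,-0.7,20,20]
    - [0,0,0,0,-0.7,35,20]
    - [0,0,0,0,-0.7,45,20]
    - [0,0,0,0,-0.7,52,20]
    - [0,0,0,0,-0.7,57,20]
    - [0,0,0,0,-0.7,60,20]
    - [0,0,0,0,-0.7,60,20]

```text
t: 8.8
eef_pos: [0.5669, 0.1102, 0.0894]
tool_rot: [-0.0, 0.767, 0.641, -0.0]
contact_force: [-3.4, 1.2, -1.4]
gripper_width: 0.369
grasp_force: 90.8
```

Request:
jog_arm:
  motion:
    - [0,0,0,0,0,4,20]
    - [0,0,0,0,0,7,20]
    - [0,0,0,0,0,9,20]
    - [0,0,0,0,0,10,20]
    - [0,0,0,0,0,10,20]

```text
t: 9.43
eef_pos: [0.5679, 0.1103, 0.0834]
tool_rot: [-0.001, 0.768, 0.641, 0.001]
contact_force: [-15.5, -0.8, 36.3]
gripper_width: 0.364
grasp_force: 95.2
```

Request:
jog_arm:
  motion:
    - [0,0,0,0,0,3,20]
    - [0,0,0,0,0,5,20]
    - [0,0,0,0,0,5,20]

```text
t: 9.8
eef_pos: [0.5683, 0.1104, 0.0831]
tool_rot: [-0.002, 0.768, 0.641, 0.002]
contact_force: [-30.4, -2.1, 80.6]
gripper_width: 0.371
grasp_force: 100.6
```

```bash
python3 - <<'E'
from h import *
np.set_printoptions(precision=4,suppress=True)
o=bot.get_obs();print(o["eef_pos"],o["contact_force"],o["gripper_width"])
t=bot.read_camera("top")
for k in("cap","cap_right","wedge"):print(k,[(x["xy"],round(x["score"],2)) for x in bot.tip_of(k,t)])
E
```

```text
[0.5683 0.1104 0.0831] [-30.3628  -2.0647  80.5863] 0.37054267744991487
cap []
cap_right [([206.4, 159.6], 0.47), ([205.7, 158.6], 0.2)]
wedge [([278.1, 141.4], 0.72), ([273.0, 233.3], 0.7), ([340.6, 239.8], 0.64), ([202.4, 158.9], 0.43)]
```

Request:
jog_arm:
  motion:
    - [0,0,0,0,0,-8,20]
    - [0,0,0,0,0,-25,20]
    - [0,0,0,0,0,-50,20]
    - [0,0,0,0,0,-80,20]
    - [0,0,0,30,0,-80,20]
    - [0,0,0,70,0,-80,20]
    - [0,0,0,110,0,-80,20]
    - [0,0,0,110,0,-80,20]
    - [0,0,0,110,0,-80,20]

```text
t: 11.12
eef_pos: [0.5874, 0.2178, 0.1549]
tool_rot: [0.001, 0.768, 0.641, 0.0]
contact_force: [0.6, -1.5, -2.7]
gripper_width: 0.364
grasp_force: 90.8
```

```bash
python3 - <<'E'
from h import *
np.set_printoptions(precision=4,suppress=True)
bot.read_camera("wrist");bot.read_camera("wrist");o=bot.get_obs();w=bot.read_camera("wrist");print(o["eef_pos"],o["contact_force"],o["gripper_width"])
t=bot.read_camera("top")
for k in("cap","cap_right"):print(k,[(x["xy"],round(x["score"],2)) for x in bot.tip_of(k,t)])
print(delta(slot(1,.15),HX))
a=np.array(t["pixels"])[:,:,::-1][105:205,135:245];b=np.array(w["pixels"])[:,:,::-1][150:384,100:400]
m=np.hstack([cv2.resize(a,(400,500)),cv2.resize(b,(400,500))]);cv2.imwrite("pics/m6.png",m)
E
```

```text
[0.5872 0.2168 0.1549] [ 0.3856  0.0081 -1.3087] 0.36510163824920533
cap [([168.7, 146.9], 0.61)]
cap_right [([203.6, 156.4], 0.7)]
(array([ 0.   , -0.   , -0.002]), array([ 0.8, -0.5,  4.9]))
```

View pics/m6.png

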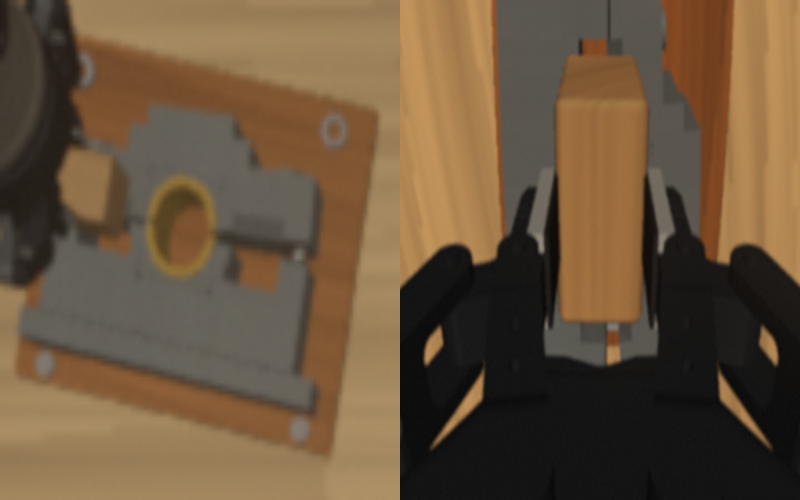

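The top view (left) shows the -55 end opened clearly, and the wedge sits over the +55 slot. Pushing down there.

Request:
jog_arm:
  motion:
    - [0,0,0,1,-0.5,25,20]
    - [0,0,0,1,-0.5,40,20]
    - [0,0,0,1,-0.5,50,20]
    - [0,0,0,1,-0.5,57,20]
    - [0,0,0,1,-0.5,62,20]
    - [0,0,0,1,-0.5,66,20]
    - [0,0,0,1,-0.5,70,20]
    - [0,0,0,1,-0.5,74,20]
    - [0,0,0,1,-0.5,76,20]
    - [0,0,0,1,-0.5,76,20]

```text
t: 12.68
eef_pos: [0.5869, 0.22, 0.0834]
tool_rot: [-0.001, 0.768, 0.641, 0.001]
contact_force: [-15.8, -1.6, 39.2]
gripper_width: 0.364
grasp_force: 95.6
```

Request:
jog_arm:
  motion:
    - [0,0,0,0,0,3,20]
    - [0,0,0,0,0,3,20]
    - [0,0,0,0,0,-3,20]
    - [0,0,0,0,0,-4,60]
    - [0,0,0,0,0,-4,60]
    - [0,0,0,0,0,-4,60]
    - [0,0,0,0,0,-4,60]

```text
t: 13.55
eef_pos: [0.5865, 0.2192, 0.0823]
tool_rot: [0.0, 0.768, 0.641, -0.0]
contact_force: [0.4, -0.3, 0.2]
gripper_width: 0.701
grasp_force: 0.0
```

Request:
jog_arm:
  motion:
    - [0,0,0,0,0,-25,60]
    - [0,0,0,0,0,-75,60]
    - [0,0,0,0,0,-130,60]
    - [0,0,0,-60,0,-160,60]
    - [0,0,0,-120,0,-160,60]
    - [0,0,0,-170,0,-160,60]
    - [0,0,0,-170,0,-160,60]
    - [0,0,0,-170,0,-160,60]

```text
t: 14.55
eef_pos: [0.5562, 0.0528, 0.2426]
tool_rot: [-0.0, 0.767, 0.641, 0.0]
contact_force: [-0.3, 0.4, 0.9]
gripper_width: 0.707
grasp_force: 0.0
```

```bash
python3 - <<'E'
from h import *
np.set_printoptions(precision=4,suppress=True)
bot.read_camera("top");o=bot.get_obs();print(o["eef_pos"],o["contact_force"])
t=bot.read_camera("top");s=bot.read_camera("side")
for n,c in(("t",t),("s",s)):
  for k in("wedge","cap","cap_right"):
    print(n,k,[(x["xy"],round(x["score"],2),np.round(1e3*np.array([(p-M)@HX,(p-M)@HY]),1)) for x in bot.tip_of(k,c) for p in[atz(c,x["xy"],.024 if k=="wedge" else .012)]][:5])
# expected head-top centre in each picture, and wood colour near it
p=slot(1,.122)
for c in(t,s):
    T=np.linalg.inv(np.array(c["T"]));v=c["camera_matrix"]@(T[:3,:3]@p+T[:3,3]);u=v[:2]/v[2];a=np.array(c["pixels"]);i,j=int(round(u[1])),int(round(u[0]))
    print("exp top",u);
    # wood mask around
    b=a[i-25:i+26,j-25:j+26].astype(int);m=(b[...,0]-b[...,2]>30).astype(int)
    print("\n".join("".join(".#"[q] for q in r) for r in m[::2]))
E
```

```text
[0.5563 0.0535 0.2425] [-0.1438  1.2236 -0.0724]
t wedge [([342.6, 237.7], 0.88, array([-153.3, -463.8])), ([276.6, 234.0], 0.73, array([-175.5, -284.2])), ([275.1, 139.5], 0.54, array([  82.3, -234.4]))]
t cap []
t cap_right []
s wedge [([273.6, 292.3], 0.92, array([-159.3, -470. ])), ([220.7, 157.2], 0.82, array([-14.1,  44.7])), ([224.8, 245.7], 0.59, array([-181.6, -301.8])), ([302.7, 203.4], 0.58, array([  65.3, -262.3]))]
s cap [([224.7, 156.8], 0.75, array([ 6.4, 58.4]))]
s cap_right [([244.4, 175.5], 0.98, array([  7.7, -60.7]))]
exp top [158.9544 145.3509]
##################.................................
##################.................................
##################.................................
##################.................................
##################.................................
##################.................................
##################.................................
##################.................................
###################................................
###################................................
########
[... 1503 characters left out ...]
########################
################.##################################
###################################################
###################################################
###################################################
##################################..###############
##################################....#############
#########.......##################......###...#####
.##...............################.................
.....................#############.................
.......................#########.###########.......
............................#####.############.....
..........................#######.#############....
...........................######.############.....
```

Side camera networks put the gaps at about 6 and 8 mm with the wedge standing in the +55 slot, and the arm is clear.

```bash
python3 -c "
from station import bot
print(bot.hand_in())"
```

```text
the job is handed in; nothing more can be done
None
```

I handed the job in at about 15 s: the wedge was pushed fully down in the -55 slot, drawn out, then pushed down in the +55 slot and released there; the last side view puts the cap about 6 mm (+55 end) and 8 mm (-55 end) off the base. The hand-in gave no verdict, and I checked the final state only with the networks' readings, not with a viewed picture.

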